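# Turner into the spatula wiper, wiper slide held out at its mark

### The arm

A 6-joint arm with a two-finger parallel gripper is mounted at the origin on a cart in front of the work surface, level with it; the furniture and walls round the work are solid. World frame = base frame: x ahead of the robot, y to its left, z up, the work surface at z = 0. Lengths are in m, angles in degrees, forces in N, time in s.
With the tool pointing down it reaches from about 0.25 to 0.8 m from the base axis. Payload 3.9 kg.
Tool frame: the origin (TCP) lies midway between the tips of the shut fingers; the grasp point (between the pads) lies env.hold_point_z behind it (env.hold_point_z is the distance from the TCP to the grasp point, in m); z points along the fingers, y is the line along which they close (so a half turn about z gives the same grasp; the last joint's range is limited). The gripper opens to 85 mm and grips with 20 to 120 N. Pads are 22 mm wide; open, the fingers measure 114 mm over their backs; the gripper's body (76 mm by 85 mm) begins 54 mm behind the grasp point. The pads swing forward as they close: fully open they stand 13 mm farther back than shut.
Start: joints at [69.385, 14.897, -7.913, 67.191, 0, 90], TCP at [0.185, 0.491, 0.231] pointing down, gripper open.
Joint ranges: [-159.42, 159.42], [-47.68, 98.78], [-73.54, 78.23], [-108.79, 121.32], [-90, 84.71], [-180, 180]. Speed limits (degrees/s): [147.25, 147.25, 180, 180, 180, 180].

### API

Orientations are given as [roll, pitch, yaw] about the fixed x, y, z axes, in that order (R = Rz(yaw) Ry(pitch) Rx(roll)).
In Python, from rig import env, eyes gives the robot as it stands. The module is installed in compiled form; this text tells all that it offers.
- The arm moves only by the shell command python3 -m jog 'ROWS' [OPENING] [FORCE]. ROWS is JSON, a list of rows, each a list of 2 entries, a list of its own where there are three numbers: the shift along the tool's x, y, z scaled (see below), then the turn, a rotation vector about the tool's x, y, z scaled (see below). A call has 1 to 20 rows; each row is the pose to reach, as a shift and turn from the pose commanded when the call began, along the tool's axes at that moment, turning the shorter way round; what a row does not reach only later rows make up. The controller multiplies each number of a shift by 15 cm and each number of a turn by 180 degrees. A row lasts 1/8 s, in which the tool goes at most 62.5 mm and 10.7 degrees, less where a joint would pass 70% of its speed; a pose out of reach is approached as far as the arm can. A call with a number of a shift or a turn outside -1 to 1 is refused whole. A call with a gripper value outside its range is refused whole. OPENING is the gripper's target within -1 to 1 (fully open at 1, half-way at 0, shut at -1), set as the call begins (- or left out, the last holds). The fingers move at their own pace and stop on an object; FORCE is the grip in N (left out, the last holds). Time passes only in rows, so rows that repeat a pose let the fingers close. It gives the time, the measured TCP pose, the force, the opening and the grip force at its end, in the units of the state.
- env.get_obs(): the state, without advancing time (a new reading comes with each control period).
- eyes.read_camera(name): name is "scene" or "top" or "wrist"; returns (picture, depth): 384x512x3 uint8, blue, green, red; 384x512 float32, m along the optical axis (not along the pixel's ray), 0 where there is no reading.
- eyes.camera_info(name): a dict with "intrinsics" (3x3 intrinsics, pixels), "camera_from_world" (4x4, takes a point from world to camera coordinates); the wrist camera has in their place "tool_from_camera" (4x4, takes a point from camera to tool coordinates, whose origin is the TCP and whose axes are the flange's). Camera axes: x right, y up, looking along -z (the intrinsics and any distortion apply to the point x, -y, -z); pixel columns grow to the right and rows downward; lengths in m; the calibration is good to about 2 mm. A picture is of the moment at which its call begins: read the wrist's pose just before it. camera_info takes no time and is no camera call.
- env.finish_job(): hands the job in; it is judged then, once.
The state is a dict: "time": time; "joints": joint angles; "qvel": joint speeds; "joint_torque": joint torques, N m; "tcp_pos": TCP position; "eef_rot": TCP orientation; "wrist_force": force on the tool from outside, world axes, zero at the start; "wrist_torque": the same for the moment, N m; "width": finger opening in m; "grip_force": force on a finger pad.
Only numpy, scipy, OpenCV 4.12 (cv2) and the standard library are available. Lean on these libraries where they do the work, as an engineer would, in place of code of your own. Each camera call takes 0.05 s, during which the arm holds its last target. There are 200 camera calls.

### The job

Take the black turner from the chopping board and push it, blade first and lying flat, fully home into the slot of the white spatula wiper, then let go of it. Then pull the wiper's sprung slide out by its upright paddle until its pointer is level with the dark steel mark clipped to the rail, and finish while still holding it there (it springs back if released) so that the wiping strip can be rinsed. Leave the turner in the slot, and do not shift the jar of sweets, the pickle jar or the matchbox.

Things in the scene. Friction and masses are not known exactly. Their poses are not given: they have to be found in the camera images.
- turner: Loose black turner, 318x76x27 mm, 80 g, flat on a fixed pale chopping board (170x370x12 mm). Origin at mid-length on its underside; +x to the blade tip (159 mm ahead), z up. Slotted blade x = 68 to 159 mm, 76 mm wide, at most 10 mm thick, underside z = 0. Neck x = -40 to 70 mm, 12 mm wide. Handle x = -159 to -40 mm, 24 mm wide, z = 1 to 22 mm.
- turner_tip (a point): Middle of the turner blade's front edge, 159 mm ahead of the turner's origin, 5 mm above its underside.
- turner_neck (a point): Point on the turner's neck, 15 mm behind its origin and 16 mm above its underside, where it can be gripped across (12 mm wide); near its balance point.
- wiper: White spatula wiper, fixed. Origin on the worktop under its housing (100 along x, 120 along y, 42 mm high). The -x face has the slot: y = -43 to 43 mm, z = 4 to 24 mm, slightly flared mouth at x = -50 mm, back stop at x = 35 mm; the turner goes in along +x. A rail 40 mm wide, 24 mm high runs from the housing along -y to y = -193 mm and carries the slide.
- slide: Sprung slide; runs out along the wiper's -y (robot's right), travel 75 mm, fully in at the start. The spring pulls back with 4 N at home, plus 0.8 N per 10 mm. Origin on the worktop under the paddle, axes as the wiper's; home at y = -100 mm of the wiper. Black upright paddle, z = 32 to 80 mm, 12 mm thick along y, 40 mm wide along x: grip from above across its thickness.
- slide_grip (a point): Middle of the slide's paddle, 68 mm above the worktop: grip point.
- slide_pointer (a point): End of the slide's small dark steel pointer at the paddle's foot, on the side of the slot mouth, 24 mm in front of the slide's origin and level with the middle of the paddle's thickness.
- mark: The mark: dark steel clip on the rail's front flank with an upright fin 3 mm thick. Fixed, but elsewhere along the rail each time (35 to 60 mm of slide travel). Axes as the wiper's; the fin is at its own y = 0, 30 mm in front of its origin. The pointer is level with the mark when both have the same y in this frame.
- mark_fin (a point): The fin of the mark, 31 mm above the worktop.
- sweet_jar: Jar of coloured sweets with a dark lid, 90 mm wide, 140 mm high, bystander left of the wiper; origin under its middle.
- pickle_jar: White jar with a yellow lid, 91 mm wide, 125 mm high, bystander behind the wiper; origin under its middle.
- matchbox: Matchbox lying flat, 37 x 60 x 16 mm, bystander behind the rail; origin under its middle.

How it is judged (in metres and radians):
On the way, in this order (a step that is already met when the one before it is completed fails the run):
1. the turner lies fully home in the slot, let go, while the slide is still in (x of turner_tip in the frame of wiper above 0.023 m and y of turner_tip in the frame of wiper between -0.012 and 0.012 m and z of turner_tip in the frame of wiper below 0.022 m and angle between the x axis of turner and the x axis of wiper, either way round below 0.15 rad and angle between turner's own z axis and vertical below 0.15 rad and contact force between the fingers and turner below 0.05 N and y of slide in the frame of wiper above -0.108 m), for 0.2 s.
2. the fingers have drawn the slide out until its pointer is level with the mark (y of slide_pointer in the frame of mark between -0.005 and 0.005 m and contact force between the fingers and slide above 1.5 N), for 0.2 s.
At the end, for the whole second after the job is handed in: The turner lies flat in the wiper's slot, its tip within 12 mm of the back stop, released; the slide is at rest, held by the fingers (over 1.5 N) with its pointer within 5 mm of the mark along the rail (all of step 2 and linear speed of slide below 0.01 m/s and contact force between turner and slide below 0.2 N and x of turner_tip in the frame of wiper above 0.023 m and y of turner_tip in the frame of wiper between -0.012 and 0.012 m and z of turner_tip in the frame of wiper below 0.022 m and angle between the x axis of turner and the x axis of wiper, either way round below 0.15 rad and angle between turner's own z axis and vertical below 0.15 rad and contact force between the fingers and turner below 0.05 N); the arm keeps its last pose, push and grip.
It fails at once if a bystander is shifted by more than 30 mm (distance of any of sweet_jar, pickle_jar, matchbox from where it was at the start of the episode above 0.03 m).
It also fails if it takes over 61 s, if anything falls off the work surface, if the arm or the gripper's body presses on something with over 40 N, if the wrist force passes 120 N, or if a joint passes its speed limit or range.

## Working session

There is one attempt and no reset: what is moved stays moved. The work goes in short steps, Python scripts to look and compute and a shell command to move; the robot and the scene stay as the last step left them, time stands still between calls to the robot, and variables do not carry over. Pictures are saved under pics/ and viewed, at most 12 in all, crops included, and the job is handed in when it is done.

```bash
mkdir -p pics; cat > h.py <<'E'
import numpy as np,cv2
from rig import env,eyes
from scipy.spatial.transform import Rotation as R
def save(n,f):
    im,d=eyes.read_camera(n); cv2.imwrite(f'pics/{f}.png',im); np.save(f'pics/{f}.npy',d); return im,d
def ray(n,u,v,z):
    I=eyes.camera_info(n);K=I['intrinsics'];T=np.linalg.inv(I['camera_from_world'])
    p=np.linalg.inv(K)@[u,v,1]; d=T[:3,:3]@[p[0],-p[1],-p[2]]; o=T[:3,3]
    return o+d*(z-o[2])/d[2]
def cloud(n,d):
    I=eyes.camera_info(n);K=np.array(I['intrinsics']);T=np.linalg.inv(I['camera_from_world'])
    v,u=np.mgrid[:384,:512]; p=np.stack([(u-K[0,2])/K[0,0]*d,-(v-K[1,2])/K[1,1]*d,-d],-1)
    return p@T[:3,:3].T+T[:3,3]
E
python3 - <<'E'
from h import *
a,_=save('scene','s0');b,_=save('top','t0')
for n in('scene','top'):
    I=eyes.camera_info(n);print(n,{k:np.round(v,3).tolist() if not isinstance(v,str) else v for k,v in I.items()})
print(env.get_obs(),env.hold_point_z)
E
```

```text
scene {'intrinsics': [[468.322, 0.0, 255.487], [0.0, 468.322, 191.874], [0.0, 0.0, 1.0]], 'camera_from_world': [[0.901, -0.433, 0.007, -0.51], [0.207, 0.446, 0.871, -0.235], [-0.38, -0.783, 0.492, -1.158], [0.0, 0.0, 0.0, 1.0]]}
top {'intrinsics': [[497.156, 0.0, 253.583], [0.0, 497.156, 194.532], [0.0, 0.0, 1.0]], 'camera_from_world': [[-0.018, -1.0, -0.018, 0.119], [0.999, -0.019, 0.05, -0.594], [-0.05, -0.018, 0.999, -1.396], [0.0, 0.0, 0.0, 1.0]]}
{'time': 0.1, 'joints': array([ 6.93873703e+01,  1.49306219e+01, -7.98086463e+00,  6.71921786e+01,
       -2.48115857e-04,  9.00019344e+01]), 'qvel': array([ 0.0356995 ,  0.00690269,  0.23226821,  0.00659001, -0.05192747,
        0.0804292 ]), 'joint_torque': array([-2.30537765e-06, -4.06508195e+01,  2.54527581e+01,  1.01205020e-02,
       -8.72693909e-05, -7.94693676e-06]), 'tcp_pos': array([0.1845972 , 0.49078045, 0.23054401]), 'eef_rot': array([-1.79896335e+02,  2.51615311e-04,  1.59385436e+02]), 'wrist_force': array([ 0.27650892,  0.59806936, -0.10749811]), 'wrist_torque': array([ 0.01326953, -0.0169866 ,  0.03911169]), 'grip_force': 0.0, 'width': 0.08525151649328379} 0.0187
```

View pics/t0.png

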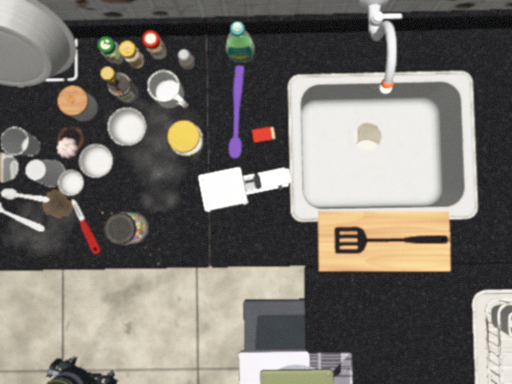

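View pics/s0.png

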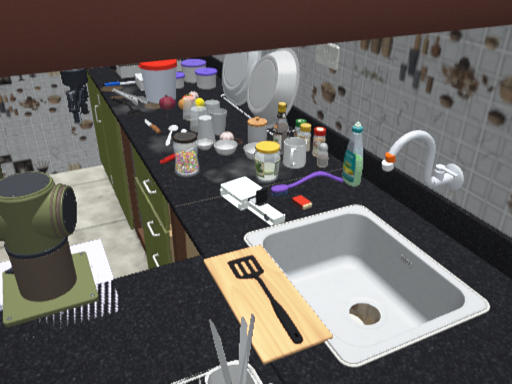

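The top view shows the turner (blade (350,240), handle end (445,239)), the wiper housing (222,188) and its rail end (283,178), and the red matchbox (263,134). Next I'll get metric values.

```bash
python3 - <<'E'
from h import *
im=cv2.imread('pics/t0.png');d=np.load('pics/t0.npy');P=cloud('top',d)
# turner: dark pixels inside board
sub=np.zeros(im.shape[:2],bool);sub[212:270,322:450]=1
m=(im.max(2)<75)&sub
v,u=np.nonzero(m)
Q=np.array([ray('top',a,b,.020) for a,b in zip(u,v)])
rect=cv2.minAreaRect(Q[:,:2].astype(np.float32));print('turner',rect,[np.round(Q[i,:2],3) for i in (u.argmin(),u.argmax())])
h=u>375; f=np.polyfit(Q[h,1],Q[h,0],1);print('axis x=f(y)',f,'ang',np.degrees(np.arctan2(1,f[0])))
# wiper
m=(im.min(2)>185);m[:160]=0;m[215:]=0;m[:,:195]=0;m[:,247:]=0
c=max(cv2.findContours(m.astype(np.uint8),0,2)[0],key=cv2.contourArea)
Q=np.array([ray('top',a,b,.042)[:2] for a,b in c[:,0]],np.float32);print('wiper',cv2.minAreaRect(Q),cv2.boxPoints(cv2.minAreaRect(Q)))
for n in [(222,188),(283,178),(270,180),(252,182),(185,138),(125,228),(350,230),(262,134),(400,255)]:print(n,P[n[1],n[0]].round(3))
big=cv2.resize(im[150:280,190:460],None,fx=2.9,fy=2.9,interpolation=2);cv2.imwrite('pics/t0c.png',big)
E
```

```text
turner ((0.4609805941581726, -0.27508336305618286), (0.3072875142097473, 0.06720069795846939), 88.98710632324219) [array([ 0.494, -0.123]), array([ 0.464, -0.429])]
axis x=f(y) [0.01082356 0.46521023] ang 89.37988004193943
wiper ((0.6132833957672119, 0.18801894783973694), (0.10425034165382385, 0.13290968537330627), 10.791913032531738) [[0.54963696 0.24353841]
 [0.5745233  0.11297939]
 [0.67692983 0.13249949]
 [0.65204346 0.2630585 ]]
(222, 188) [0.525 0.083 1.425]
(283, 178) [0.641 0.024 0.024]
(270, 180) [0.636 0.06  0.028]
(252, 182) [0.631 0.111 0.028]
(185, 138) [0.744 0.284 0.125]
(125, 228) [0.509 0.44  0.143]
(350, 230) [ 0.491 -0.163  0.015]
(262, 134) [0.768 0.08  0.019]
(400, 255) [ 0.418 -0.301  0.014]
```

View pics/t0c.png

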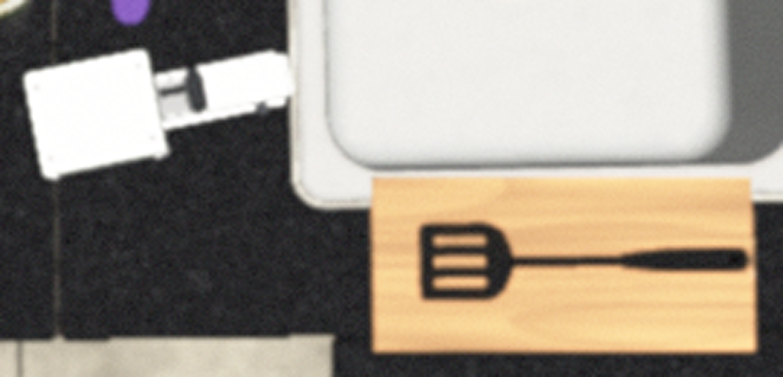

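```bash
cat >> h.py <<'E'
def plan(x,y,z,yaw,seg=1,cur=None,yawfirst=False):
    """tool-down target; prints rows for seg successive calls"""
    if cur is None:
        o=env.get_obs(); p=np.array(o['tcp_pos']);q=R.from_euler('xyz',o['eef_rot'],degrees=True)
    else: p=np.array(cur[:3]);q=R.from_euler('xyz',[180,0,cur[3]],degrees=True)
    g=R.from_euler('xyz',[180,0,yaw],degrees=True); t=np.array([x,y,z]); rv=(g*q.inv()).as_rotvec(); p0,q0=p,q
    for i in range(seg):
        p1=p0+(t-p0)*(i+1)/seg; q1=R.from_rotvec(rv*(i+1)/seg)*q0
        s=q.inv().apply(p1-p)/.15; w=(q.inv()*q1).as_rotvec(degrees=True)/180
        print(np.round(s,3).tolist(),np.round(w,3).tolist()); p,q=p1,q1
def st():
    o=env.get_obs();print({k:np.round(o[k],3).tolist() for k in('time','joints','tcp_pos','eef_rot','wrist_force','width','grip_force')})
E
python3 -c "
from h import *
plan(.462,-.29,.16,-90.6,6)"
```

```text
[-0.594, -0.703, 0.08] [-0.0, -0.0, -0.102]
[-0.342, -0.854, 0.08] [-0.0, -0.0, -0.102]
[-0.056, -0.919, 0.08] [-0.0, -0.0, -0.102]
[0.236, -0.89, 0.079] [-0.0, -0.0, -0.102]
[0.504, -0.771, 0.079] [-0.0, -0.0, -0.102]
[0.721, -0.573, 0.079] [-0.0, -0.0, -0.102]
```

```bash
python3 -m jog '[[[-0.594,-0.703,0.08],[0,0,-0.102]],[[-0.594,-0.703,0.08],[0,0,-0.102]],[[-0.594,-0.703,0.08],[0,0,-0.102]]]' 1
python3 -m jog '[[[-0.342,-0.854,0.08],[0,0,-0.102]],[[-0.342,-0.854,0.08],[0,0,-0.102]],[[-0.342,-0.854,0.08],[0,0,-0.102]]]'
python3 -c "
from h import *
st();plan(.462,-.29,.16,-90.6,4)"
```

```text
time: 0.48
tcp_pos: [0.2307, 0.3573, 0.2184]
eef_rot: [-179.8, -0.1, 177.6]
wrist_force: [-0.3, -0.2, -0.0]
width: 0.0854
grip_force: 0.0
time: 0.85
tcp_pos: [0.2774, 0.2295, 0.207]
eef_rot: [-180.0, -0.0, -164.0]
wrist_force: [-0.4, 1.2, -0.5]
width: 0.0856
grip_force: 0.0
{'time': 0.85, 'joints': [39.602, -0.548, -30.018, 60.566, -0.007, 23.58], 'tcp_pos': [0.277, 0.229, 0.207], 'eef_rot': [-179.98, -0.029, -163.978], 'wrist_force': [-0.404, 1.246, -0.526], 'width': 0.086, 'grip_force': 0.0}
[-0.057, -0.917, 0.079] [0.0, -0.0, -0.102]
[0.235, -0.888, 0.079] [0.0, -0.0, -0.102]
[0.502, -0.769, 0.079] [0.0, -0.0, -0.102]
[0.719, -0.572, 0.078] [0.0, -0.0, -0.102]
```

```bash
python3 -m jog '[[[-0.057,-0.917,0.08],[0,0,-0.102]],[[-0.057,-0.917,0.08],[0,0,-0.102]],[[-0.057,-0.917,0.08],[0,0,-0.102]]]' >/dev/null
python3 -m jog '[[[0.235,-0.888,0.08],[0,0,-0.102]],[[0.235,-0.888,0.08],[0,0,-0.102]],[[0.235,-0.888,0.08],[0,0,-0.102]]]' >/dev/null
python3 -m jog '[[[0.502,-0.769,0.08],[0,0,-0.102]],[[0.502,-0.769,0.08],[0,0,-0.102]],[[0.502,-0.769,0.08],[0,0,-0.102]]]' >/dev/null
python3 -m jog '[[[0.719,-0.572,0.08],[0,0,-0.102]],[[0.719,-0.572,0.08],[0,0,-0.102]],[[0.719,-0.572,0.08],[0,0,-0.102]],[[0.719,-0.572,0.08],[0,0,-0.102]]]'
python3 - <<'E'
from h import *
st();save('wrist','w0')
I=eyes.camera_info('wrist');print(I)
E
```

```text
time: 2.48
tcp_pos: [0.4632, -0.288, 0.1586]
eef_rot: [180.0, 0.1, -90.6]
wrist_force: [-0.5, 0.1, -0.9]
width: 0.0854
grip_force: 0.0
{'time': 2.475, 'joints': [-31.892, 19.24, -12.877, 57.951, 0.031, -121.315], 'tcp_pos': [0.463, -0.288, 0.159], 'eef_rot': [179.958, 0.062, -90.578], 'wrist_force': [-0.537, 0.088, -0.908], 'width': 0.085, 'grip_force': 0.0}
{'intrinsics': array([[272.30179758,   0.        , 255.07352661],
       [  0.        , 272.30179758, 188.61859436],
       [  0.        ,   0.        ,   1.        ]]), 'tool_from_camera': array([[-4.02630449e-04,  9.47513216e-01,  3.19716348e-01,
         8.21060947e-02],
       [ 9.99999634e-01,  6.22798886e-04, -5.86394395e-04,
        -7.65223384e-04],
       [-7.54735425e-04,  3.19715995e-01, -9.47513120e-01,
        -1.42559191e-01],
       [ 0.00000000e+00,  0.00000000e+00,  0.00000000e+00,
         1.00000000e+00]])}
```

View pics/w0.png

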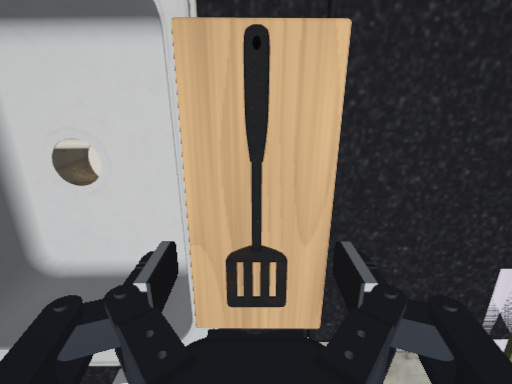

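The wrist view shows the whole turner: handle end about (256,25), blade front edge about (257,306), neck column about 256, between the fingers.

```bash
cat >> h.py <<'E'
def wray(u,v,z):
    o=env.get_obs();I=eyes.camera_info('wrist');K=I['intrinsics'];T=I['tool_from_camera']
    q=R.from_euler('xyz',o['eef_rot'],degrees=True).as_matrix()
    p=np.linalg.inv(K)@[u,v,1]; d=q@(T[:3,:3]@[p[0],-p[1],-p[2]]); c=q@T[:3,3]+o['tcp_pos']
    return c+d*(z-c[2])/d[2]
E
python3 - <<'E'
from h import *
im=cv2.imread('pics/w0.png');m=im.max(2)<60
for v in (26,60,120,170,200,230,275,304):
    u=np.nonzero(m[v,200:320])[0]+200; z=.034 if v<160 else .028 if v<240 else .02
    if len(u):print(v,u.min(),u.max(),wray((u.min()+u.max())/2,v,z).round(4))
c=np.nonzero(m[:325,256]|m[:325,258])[0];print(c.min(),c.max(),wray(256,c.min(),.028),wray(256,306,.017))
E
```

```text
26 250 262 [ 0.4609 -0.4265  0.034 ]
60 244 268 [ 0.4611 -0.3998  0.034 ]
120 246 267 [ 0.461  -0.3477  0.034 ]
170 252 260 [ 0.4619 -0.2969  0.028 ]
200 252 260 [ 0.4622 -0.2636  0.028 ]
230 252 260 [ 0.4625 -0.2277  0.028 ]
275 227 285 [ 0.4629 -0.1623  0.02  ]
304 228 284 [ 0.4633 -0.1186  0.02  ]
0 306 [ 0.46067362 -0.44738735  0.028     ] [ 0.46332981 -0.112753    0.017     ]
```

```bash
python3 -m jog '[[[0,0.007,0.3],[0,0,0]],[[0,0.007,0.6],[0,0,0]],[[0,0.007,0.8],[0,0,0]],[[0,0.007,0.94],[0,0,0]],[[0,0.007,0.94],[0,0,0]],[[0,0.007,0.94],[0,0,0]]]' 1
python3 -m jog '[[[0,0,0],[0,0,0]],[[0,0,0],[0,0,0]],[[0,0,0],[0,0,0]],[[0,0,0],[0,0,0]],[[0,0,0],[0,0,0]],[[0,0,0],[0,0,0]],[[0,0,0],[0,0,0]],[[0,0,0],[0,0,0]]]' -1 60
python3 -m jog '[[[0,0,-0.2],[0,0,0]],[[0,0,-0.4],[0,0,0]],[[0,0,-0.6],[0,0,0]],[[0,0,-0.6],[0,0,0]]]'
python3 -c "
from h import *
st();plan(.37,.142,.105,-169.2,4)"
```

```text
time: 3.28
tcp_pos: [0.4623, -0.287, 0.0194]
eef_rot: [-179.9, -0.0, -90.4]
wrist_force: [-0.7, 0.4, -0.4]
width: 0.0853
grip_force: 0.0
time: 4.28
tcp_pos: [0.4618, -0.2878, 0.0186]
eef_rot: [-180.0, -0.0, -90.5]
wrist_force: [-1.1, 0.6, 4.9]
width: 0.0092
grip_force: 58.9
time: 4.78
tcp_pos: [0.4636, -0.2887, 0.11]
eef_rot: [-179.8, -0.1, -90.5]
wrist_force: [-0.2, -0.2, -1.6]
width: 0.0088
grip_force: 58.9
{'time': 4.775, 'joints': [-31.92, 21.279, -17.663, 50.785, 0.008, -121.469], 'tcp_pos': [0.464, -0.289, 0.11], 'eef_rot': [-179.763, -0.136, -90.451], 'wrist_force': [-0.241, -0.229, -1.616], 'width': 0.009, 'grip_force': 58.892}
[-0.717, 0.162, 0.006] [-0.0, 0.0, 0.109]
[-0.62, 0.394, 0.006] [-0.0, 0.0, 0.109]
[-0.451, 0.58, 0.007] [-0.0, 0.0, 0.109]
[-0.23, 0.698, 0.008] [-0.0, 0.0, 0.109]
```

```bash
python3 -m jog '[[[-0.36,0.08,0],[0,0,0.055]],[[-0.717,0.162,0],[0,0,0.109]],[[-0.717,0.162,0],[0,0,0.109]]]' >/dev/null
python3 -m jog '[[[-0.31,0.2,0],[0,0,0.055]],[[-0.62,0.394,0],[0,0,0.109]],[[-0.62,0.394,0],[0,0,0.109]]]' >/dev/null
python3 -m jog '[[[-0.22,0.29,0],[0,0,0.055]],[[-0.451,0.58,0],[0,0,0.109]],[[-0.451,0.58,0],[0,0,0.109]]]' >/dev/null
python3 -m jog '[[[-0.11,0.35,0],[0,0,0.055]],[[-0.23,0.698,0],[0,0,0.109]],[[-0.23,0.698,0],[0,0,0.109]],[[-0.23,0.698,0],[0,0,0.109]]]'
python3 - <<'E'
from h import *
st();a,_=save('wrist','w1');b,_=save('top','t1');c,_=save('scene','s1')
cv2.imwrite('pics/j1.png',np.hstack([cv2.resize(b[130:290,180:340],(400,400)),cv2.resize(c[130:250,180:300],(400,400))]))
E
```

```text
time: 6.4
tcp_pos: [0.368, 0.143, 0.1078]
eef_rot: [-180.0, -0.0, -168.8]
wrist_force: [0.1, -0.2, -0.8]
width: 0.0093
grip_force: 59.1
{'time': 6.4, 'joints': [21.27, 8.082, -37.048, 44.879, -0.039, 10.033], 'tcp_pos': [0.368, 0.143, 0.108], 'eef_rot': [-179.96, -0.002, -168.763], 'wrist_force': [0.072, -0.198, -0.785], 'width': 0.009, 'grip_force': 59.107}
```

View pics/j1.png

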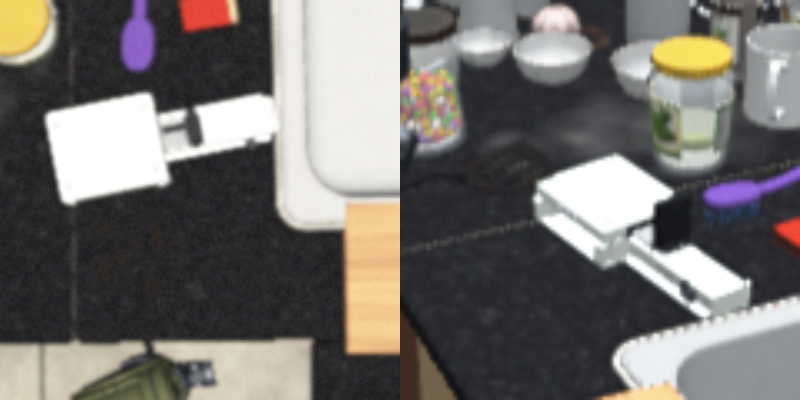

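The top crop shows the housing corners clearly, and the mark on the front flank at full-frame (280,187). I'll refine the wiper pose from the corners and check the blade in the wrist view.

```bash
python3 - <<'E'
from h import *
im=cv2.imread('pics/t0.png')
C=[ray('top',190+(a+.5)/2.9-.5,150+(b+.5)/2.9-.5,.042)[:2] for a,b in [(25,75),(148,50),(167,155),(45,180)]]
C=np.array(C);print(C.round(4),C.mean(0),[np.linalg.norm(C[i]-C[i-1]).round(4) for i in range(4)])
for i,j in((0,1),(3,2)):
    d=C[i]-C[j];print(np.degrees(np.arctan2(-d[0],d[1])))
for i,j in((0,3),(1,2)):
    d=C[i]-C[j];print(np.degrees(np.arctan2(d[1],d[0])))
# rect w/o rail: gray threshold, columns<=245, opened to remove rail (height ~15px)
m=(im.min(2)>130).astype(np.uint8);m[:160]=0;m[215:]=0;m[:,:195]=0;m[:,285:]=0
m=cv2.morphologyEx(m,cv2.MORPH_OPEN,np.ones((25,25)))
c=max(cv2.findContours(m,0,2)[0],key=cv2.contourArea)
Q=np.array([ray('top',a,b,.042)[:2] for a,b in c[:,0]],np.float32);print(cv2.minAreaRect(Q))
print('mark',ray('top',280,186.5,.031),'paddle top',ray('top',190+194/2.9,150+88/2.9,.08))
m=cv2.imread('pics/w1.png');cv2.imwrite('pics/w1b.png',np.clip(m.astype(float)*2.2,0,255).astype(np.uint8))
E
```

```text
[[0.6509 0.2609]
 [0.6728 0.1417]
 [0.5712 0.1252]
 [0.5493 0.2429]] [0.61106561 0.19266223] [np.float64(0.1032), np.float64(0.1211), np.float64(0.1029), np.float64(0.1197)]
10.391214305133538
10.517558715288928
10.047369424534674
9.260041577460196
((0.613384485244751, 0.1923346221446991), (0.11756904423236847, 0.09797180444002151), 89.02404022216797)
mark [0.61653598 0.03273545 0.031     ] paddle top [0.63126317 0.09678336 0.08      ]
```

View pics/w1b.png

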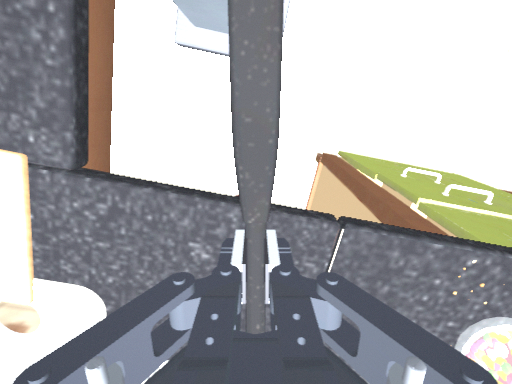

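```bash
python3 - <<'E'
from h import *
for n,f in(('top','t1'),('scene','s1')):
    P=cloud(n,np.load(f'pics/{f}.npy'));Q=P.reshape(-1,3)
    o=env.get_obs();p=np.array(o['tcp_pos']);a=np.radians(o['eef_rot'][2]+180)
    ex=np.array([np.cos(a),np.sin(a),0]);ey=np.array([-np.sin(a),np.cos(a),0])
    r=Q-p;x=r@ex;y=r@ey
    k=(x>.07)&(x<.2)&(abs(y)<.06)&(Q[:,2]>.07)&(Q[:,2]<.16)
    print(n,k.sum());B=np.c_[x[k],y[k],Q[k,2]]
    if k.sum()>20:
        print(B.min(0).round(4),B.max(0).round(4),B.mean(0).round(4));A=np.c_[B[:,:2],np.ones(len(B))];print('plane',np.linalg.lstsq(A,B[:,2],rcond=None)[0].round(4))
        for lo,hi in((.09,.11),(.11,.13),(.13,.15),(.15,.17),(.165,.18)):
            s=(B[:,0]>lo)&(B[:,0]<hi)
            if s.sum()>3:print(lo,B[s,1].min().round(4),B[s,1].max().round(4),np.median(B[s,2]).round(4))
a=np.radians(10.2);w=np.array([.6125,.1928]);ex=np.array([np.cos(a),np.sin(a)])
for s in(.246,.143,.141,.139):print(s,w-s*ex)
print('edge',ray('top',222,266,0))
E
```

```text
top 765
[ 0.0702 -0.0389  0.0971] [0.1736 0.0373 0.1245] [ 0.1286 -0.0008  0.1071]
plane [-0.0332  0.0004  0.1113]
0.09 -0.038 0.0358 0.1073
0.11 -0.0389 0.0373 0.1038
0.13 -0.0385 0.0368 0.1062
0.15 -0.0382 0.0371 0.1076
0.165 -0.0373 0.0367 0.1078
scene 294
[ 0.0701 -0.0403  0.1028] [0.1754 0.0423 0.123 ] [ 0.1306 -0.0016  0.1088]
plane [-0.0363 -0.0049  0.1136]
0.09 -0.0403 0.0386 0.1092
0.11 -0.0369 0.0423 0.1061
0.13 -0.0403 0.0378 0.1079
0.15 -0.0376 0.0422 0.1095
0.165 -0.0366 0.0422 0.1098
0.246 [0.37038788 0.14923715]
0.143 [0.47176003 0.16747688]
0.141 [0.47372842 0.16783105]
0.139 [0.47569681 0.16818522]
edge [0.39442675 0.20168798 0.        ]
```

```bash
python3 -c "
from h import *
plan(.3704,.1492,.0155,-169.8)"
```

```text
[-0.027, 0.044, 0.616] [-0.0, -0.0, 0.005]
```

```bash
python3 -m jog '[[[-0.027,0.044,0.2],[0,0,0.005]],[[-0.027,0.044,0.4],[0,0,0.005]],[[-0.027,0.044,0.55],[0,0,0.005]],[[-0.027,0.044,0.616],[0,0,0.005]],[[-0.027,0.044,0.616],[0,0,0.005]],[[-0.027,0.044,0.616],[0,0,0.005]]]'
python3 -c "
from h import *
st();plan(.3704,.1492,.0155,-169.8);plan(.4472,.163,.0155,-169.8)"
```

```text
time: 7.3
tcp_pos: [0.3709, 0.1502, 0.0166]
eef_rot: [180.0, 0.1, -169.9]
wrist_force: [-0.7, -0.1, 0.1]
width: 0.0093
grip_force: 59.1
{'time': 7.3, 'joints': [22.053, 15.995, -44.409, 29.514, -0.003, 11.91], 'tcp_pos': [0.371, 0.15, 0.017], 'eef_rot': [179.986, 0.081, -169.857], 'wrist_force': [-0.74, -0.11, 0.136], 'width': 0.009, 'grip_force': 59.097}
[0.004, -0.006, 0.007] [0.0, 0.0, -0.0]
[-0.516, -0.006, 0.008] [0.0, 0.0, -0.0]
```

```bash
python3 -m jog '[[[-0.08,-0.006,0.007],[0,0,0]],[[-0.16,-0.006,0.007],[0,0,0]],[[-0.24,-0.006,0.007],[0,0,0]],[[-0.32,-0.006,0.007],[0,0,0]],[[-0.4,-0.006,0.007],[0,0,0]],[[-0.46,-0.006,0.007],[0,0,0]],[[-0.516,-0.006,0.007],[0,0,0]],[[-0.516,-0.006,0.007],[0,0,0]]]'
python3 -c "
from h import *
plan(.4718,.1675,.0155,-169.8)"
```

```text
time: 8.3
tcp_pos: [0.4471, 0.1632, 0.0149]
eef_rot: [180.0, 0.0, -169.8]
wrist_force: [0.1, 0.3, -0.5]
width: 0.0091
grip_force: 59.1
[-0.167, -0.0, -0.004] [0.0, 0.0, -0.0]
```

```bash
python3 -m jog '[[[-0.04,0,0],[0,0,0]],[[-0.08,0,0],[0,0,0]],[[-0.12,0,0],[0,0,0]],[[-0.167,0,0],[0,0,0]],[[-0.167,0,0],[0,0,0]]]'
python3 -m jog '[[[-0.01,0,0],[0,0,0]],[[-0.015,0,0],[0,0,0]],[[-0.015,0,0],[0,0,0]]]'
```

```text
time: 8.93
tcp_pos: [0.472, 0.1677, 0.015]
eef_rot: [180.0, 0.1, -169.8]
wrist_force: [-0.2, -0.4, -1.0]
width: 0.0092
grip_force: 59.1
time: 9.3
tcp_pos: [0.4731, 0.1677, 0.0148]
eef_rot: [-180.0, -0.0, -169.8]
wrist_force: [0.5, -0.1, -0.2]
width: 0.0088
grip_force: 59.1
```

```bash
python3 -m jog '[[[-0.01,0,0],[0,0,0]],[[-0.01,0,0],[0,0,0]]]'
python3 -m jog '[[[-0.01,0,0],[0,0,0]],[[-0.01,0,0],[0,0,0]]]'
```

```text
time: 9.55
tcp_pos: [0.4749, 0.1681, 0.0149]
eef_rot: [-180.0, 0.0, -169.8]
wrist_force: [-1.1, -0.0, -0.1]
width: 0.0092
grip_force: 59.1
time: 9.8
tcp_pos: [0.4764, 0.1684, 0.0149]
eef_rot: [180.0, 0.0, -169.8]
wrist_force: [-0.2, -0.3, -1.1]
width: 0.0094
grip_force: 59.1
```

```bash
python3 -m jog '[[[-0.013,0,0],[0,0,0]],[[-0.013,0,0],[0,0,0]]]'
python3 -m jog '[[[0,0,0.03],[0,0,0]],[[0,0,0.03],[0,0,0]],[[0,0,0.03],[0,0,0]]]'
```

```text
time: 10.05
tcp_pos: [0.4782, 0.1687, 0.0148]
eef_rot: [-180.0, -0.0, -169.8]
wrist_force: [0.0, -0.6, -0.3]
width: 0.0094
grip_force: 59.1
time: 10.42
tcp_pos: [0.4781, 0.1687, 0.0103]
eef_rot: [-180.0, -0.0, -169.8]
wrist_force: [-0.4, -0.5, 0.4]
width: 0.0088
grip_force: 59.2
```

```bash
python3 -m jog '[[[-0.013,0,0],[0,0,0]],[[-0.013,0,0],[0,0,0]]]'
python3 - <<'E'
from h import *
b,_=save('top','t2');c,_=save('scene','s2')
g=lambda i,s:np.clip(cv2.resize(i,(400,400),interpolation=2)*1.0*s,0,255).astype(np.uint8)
cv2.imwrite('pics/j2.png',np.hstack([g(b[160:240,190:270],2),g(c[160:240,190:270],2)]))
E
```

```text
time: 10.68
tcp_pos: [0.4784, 0.1686, 0.01]
eef_rot: [-180.0, -0.2, -169.8]
wrist_force: [-3.8, -0.8, 1.7]
width: 0.0088
grip_force: 59.3
```

View pics/j2.png

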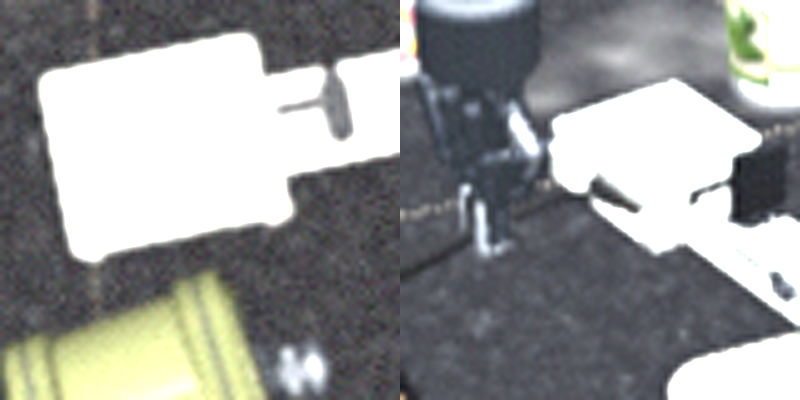

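```bash
python3 -m jog '[[[0.01,0,0],[0,0,0]],[[0.01,0,0],[0,0,0]]]'
python3 -m jog '[[[0,0,0],[0,0,0]],[[0,0,0],[0,0,0]],[[0,0,0],[0,0,0]],[[0,0,0],[0,0,0]],[[0,0,0],[0,0,0]],[[0,0,0],[0,0,0]]]' 1
python3 -m jog '[[[0,0,-0.2],[0,0,0]],[[0,0,-0.5],[0,0,0]],[[0,0,-0.8],[0,0,0]],[[0,0,-0.8],[0,0,0]]]'
python3 - <<'E'
from h import *
st()
d=save('top','t3')[1];P=cloud('top',d).reshape(-1,3)
a=np.radians(10.2);w=np.array([.6152,.1932]);ex=np.array([np.cos(a),np.sin(a)]);ey=np.array([-ex[1],ex[0]])
r=P[:,:2]-w
# paddle points
x=r@ex;y=r@ey;k=(P[:,2]>.065)&(P[:,2]<.095)&(abs(x)<.03)&(y<-.07)&(y>-.19);print('paddle',k.sum(),np.median(np.c_[x,y,P[:,2]][k],0).round(4),np.ptp(y[k]))
k=(P[:,2]>.035)&(P[:,2]<.05)&(abs(x)<.08)&(abs(y)<.08)
B=np.c_[x,y][k];print('housing',B.min(0),B.max(0))
g=w-.1*ey;print('slide home',g);print('mark w',(np.array([.6165,.0327])-w)@ex,(np.array([.6165,.0327])-w)@ey)
plan(g[0],g[1],.16,-169.8,2)
E
```

```text
time: 11.02
tcp_pos: [0.4784, 0.1686, 0.0103]
eef_rot: [-180.0, -0.0, -169.8]
wrist_force: [-3.7, -1.2, 0.6]
width: 0.0089
grip_force: 59.2
time: 11.78
tcp_pos: [0.4786, 0.1687, 0.0104]
eef_rot: [-180.0, 0.0, -169.8]
wrist_force: [-0.2, -0.9, 0.4]
width: 0.0857
grip_force: 0.0
time: 12.28
tcp_pos: [0.4816, 0.1698, 0.1341]
eef_rot: [179.9, 0.5, -169.8]
wrist_force: [1.4, 0.7, -0.7]
width: 0.0852
grip_force: 0.0
{'time': 12.275, 'joints': [19.424, 16.759, -20.595, 52.177, 0.0, 9.256], 'tcp_pos': [0.482, 0.17, 0.134], 'eef_rot': [179.925, 0.462, -169.833], 'wrist_force': [1.357, 0.723, -0.702], 'width': 0.085, 'grip_force': 0.0}
paddle 63 [-0.0006 -0.0982  0.0794] 0.0111972305155323
housing [-0.0509127  -0.07473325] [0.04937726 0.06182829]
slide home [0.63290847 0.09478044]
mark w -0.027142646530933026 -0.1581936052414788
[-0.458, -0.334, -0.092] [0.0, 0.001, -0.0]
[-0.458, -0.334, -0.092] [0.0, 0.001, -0.0]
```

```bash
python3 -m jog '[[[-0.23,-0.167,-0.09],[0,0,0]],[[-0.458,-0.33,-0.09],[0,0.001,0]],[[-0.7,-0.49,-0.17],[0,0.001,0]],[[-0.916,-0.656,-0.17],[0,0.001,0]],[[-0.916,-0.656,-0.17],[0,0.001,0]],[[-0.916,-0.656,-0.17],[0,0.001,0]]]'
python3 - <<'E'
from h import *
st();save('wrist','w3')
E
```

```text
time: 13.08
tcp_pos: [0.6295, 0.096, 0.1539]
eef_rot: [180.0, -0.4, -169.8]
wrist_force: [-0.5, 0.3, -0.3]
width: 0.0856
grip_force: 0.0
{'time': 13.075, 'joints': [8.665, 28.314, 1.141, 63.242, 0.015, -1.489], 'tcp_pos': [0.629, 0.096, 0.154], 'eef_rot': [179.974, -0.414, -169.847], 'wrist_force': [-0.486, 0.272, -0.278], 'width': 0.086, 'grip_force': 0.0}
```

View pics/w3.png

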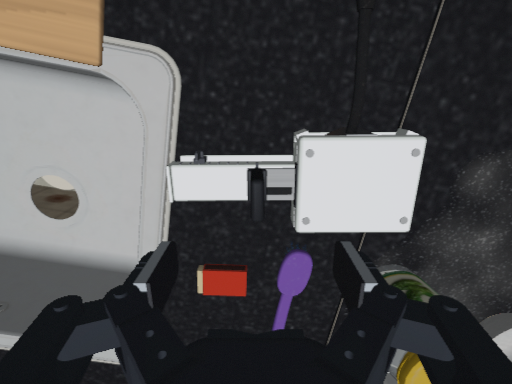

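The wrist view shows the turner in the slot (neck column about 355), the paddle top at about (258,175) and the mark at about (200,158) on the front flank.

```bash
python3 - <<'E'
from h import *
im=cv2.imread('pics/w3.png')
cv2.imwrite('pics/w3c.png',cv2.resize(im[140:230,160:320],(800,450),interpolation=cv2.INTER_CUBIC))
a=np.radians(10.2);w=np.array([.6152,.1932]);ex=np.array([np.cos(a),np.sin(a)]);ey=np.array([-ex[1],ex[0]])
def W(u,v,z):
    r=wray(u,v,z)[:2]-w;return np.round([r@ex,r@ey],4)
g=im.max(2)
for v in range(150,172,2):print(v,g[v,190:212].tolist(),'|',g[v,250:266].tolist())
print(W(200,158,.031),W(257,170,.08),W(257,167,.03),W(299,140,.042),W(295,228,.042),W(420,140,.042))
E
```

```text
150 [33, 32, 31, 31, 31, 31, 32, 34, 35, 35, 36, 35, 32, 34, 29, 28, 31, 31, 35, 37, 35, 36] | [32, 35, 39, 40, 39, 35, 35, 33, 34, 33, 34, 30, 31, 28, 29, 27]
152 [32, 30, 30, 29, 29, 46, 53, 40, 39, 38, 64, 86, 75, 42, 32, 31, 33, 34, 36, 38, 37, 34] | [33, 35, 40, 40, 39, 37, 33, 32, 31, 29, 29, 30, 30, 29, 32, 36]
154 [30, 29, 28, 27, 50, 77, 86, 68, 34, 38, 65, 89, 80, 53, 32, 31, 32, 35, 34, 37, 35, 33] | [37, 36, 35, 38, 40, 42, 43, 41, 43, 42, 42, 41, 39, 40, 45, 45]
156 [206, 206, 207, 207, 183, 109, 86, 67, 34, 38, 58, 82, 82, 64, 52, 58, 113, 182, 211, 211, 211, 211] | [216, 217, 217, 217, 217, 217, 217, 217, 217, 217, 218, 217, 218, 217, 218, 218]
158 [219, 219, 219, 197, 120, 83, 85, 68, 36, 42, 56, 63, 64, 60, 49, 38, 107, 188, 219, 219, 219, 219] | [219, 219, 220, 219, 220, 219, 219, 219, 220, 220, 220, 220, 219, 219, 219, 219]
160 [220, 219, 206, 155, 81, 94, 105, 90, 75, 84, 87, 88, 88, 87, 70, 35, 138, 202, 219, 220, 220, 219] | [220, 219, 219, 219, 219, 219, 219, 219, 220, 219, 220, 219, 220, 219, 220, 219]
162 [91, 92, 105, 98, 85, 87, 84, 85, 87, 86, 89, 89, 88, 
[... 291 characters left out ...]
40, 140, 141, 141, 142]
166 [202, 202, 202, 202, 202, 202, 202, 202, 202, 203, 203, 203, 203, 203, 203, 203, 203, 203, 203, 204, 203, 203] | [206, 206, 207, 207, 207, 179, 87, 86, 165, 207, 207, 207, 207, 207, 207, 207]
168 [219, 219, 219, 219, 219, 219, 219, 219, 219, 219, 219, 219, 219, 219, 219, 219, 219, 219, 219, 219, 219, 219] | [116, 115, 111, 108, 89, 46, 24, 23, 57, 81, 93, 111, 117, 118, 119, 119]
170 [219, 219, 219, 219, 219, 220, 219, 219, 219, 219, 219, 219, 220, 219, 219, 219, 220, 220, 219, 219, 220, 219] | [29, 22, 15, 15, 17, 16, 17, 15, 18, 17, 14, 14, 24, 36, 36, 41]
[-0.0282 -0.1524] [-0.0283 -0.0962] [-0.0187 -0.0958] [-0.0474 -0.0568] [ 0.0433 -0.0564] [-0.0473  0.0563]
```

View pics/w3c.png

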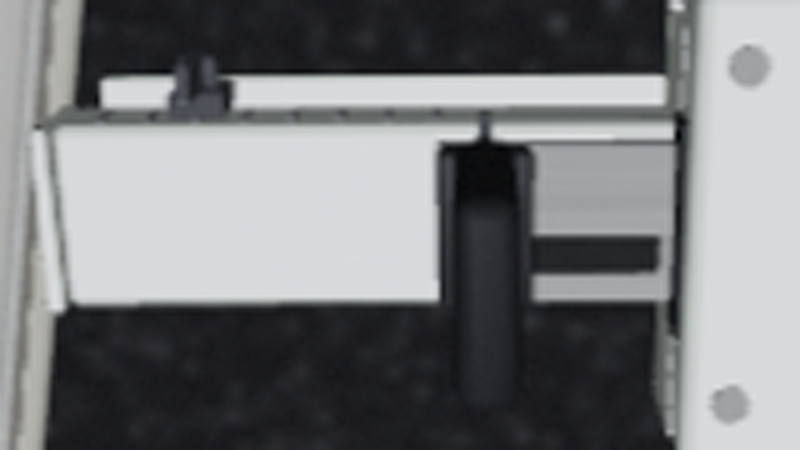

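```bash
python3 -m jog '[[[-0.02,0.006,0.2],[0,0,0]],[[-0.02,0.006,0.4],[0,0,0]],[[-0.02,0.006,0.6],[0,0,0]],[[-0.02,0.006,0.69],[0,0,0]],[[-0.02,0.006,0.69],[0,0,0]],[[-0.02,0.006,0.69],[0,0,0]]]' 1
python3 -m jog '[[[0,0,0],[0,0,0]],[[0,0,0],[0,0,0]],[[0,0,0],[0,0,0]],[[0,0,0],[0,0,0]],[[0,0,0],[0,0,0]],[[0,0,0],[0,0,0]],[[0,0,0],[0,0,0]],[[0,0,0],[0,0,0]]]' -1 80
```

```text
time: 13.88
tcp_pos: [0.6343, 0.0978, 0.0536]
eef_rot: [-180.0, -0.1, -169.8]
wrist_force: [0.1, 0.9, 1.0]
width: 0.0853
grip_force: 0.0
time: 14.88
tcp_pos: [0.6336, 0.098, 0.0526]
eef_rot: [180.0, -0.2, -169.8]
wrist_force: [-1.5, 4.3, 4.7]
width: 0.0109
grip_force: 78.9
```

```bash
python3 -m jog '[[[0,-0.06,0],[0,0,0]],[[0,-0.12,0],[0,0,0]],[[0,-0.18,0],[0,0,0]],[[0,-0.24,0],[0,0,0]],[[0,-0.3,0],[0,0,0]],[[0,-0.347,0],[0,0,0]],[[0,-0.347,0],[0,0,0]],[[0,-0.347,0],[0,0,0]]]'
python3 - <<'E'
from h import *
st();a,_=save('wrist','w4');save('top','t4');s,_=save('scene','s4')
cv2.imwrite('pics/j4.png',np.hstack([cv2.resize(a[100:250,200:300],(400,600),interpolation=2),cv2.resize(s[185:245,235:275],(400,600),interpolation=2)]))
E
```

```text
time: 15.88
tcp_pos: [0.6429, 0.0477, 0.0527]
eef_rot: [179.8, -0.1, -169.8]
wrist_force: [-1.7, 8.1, 5.3]
width: 0.0107
grip_force: 78.9
{'time': 15.875, 'joints': [4.167, 33.12, -6.484, 50.547, 0.154, -6.043], 'tcp_pos': [0.643, 0.048, 0.053], 'eef_rot': [179.831, -0.133, -169.791], 'wrist_force': [-1.734, 8.099, 5.347], 'width': 0.011, 'grip_force': 78.934}
```

View pics/j4.png

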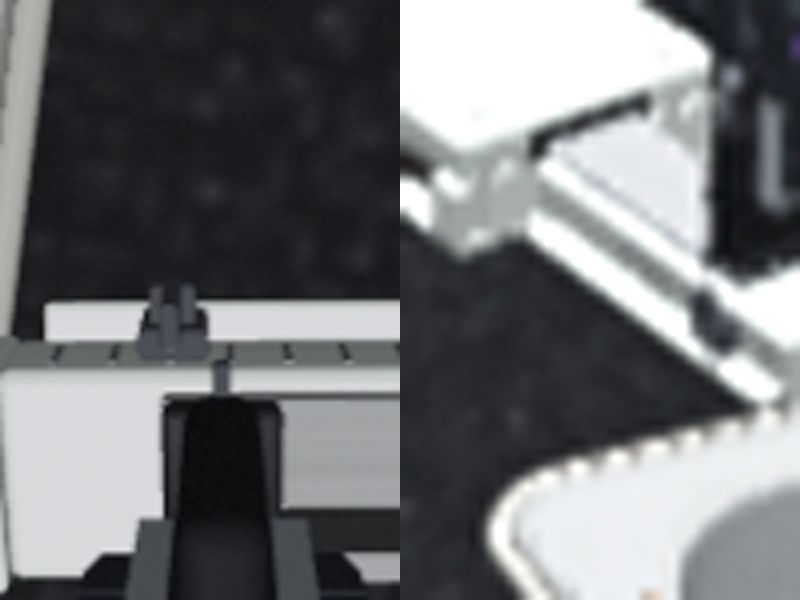

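The pointer is at px (255.5,193). The clip spans px 235–252, centred at about 243, with the fin in the middle.

```bash
python3 - <<'E'
from h import *
a=np.radians(10.2);ex=np.array([np.cos(a),np.sin(a)]);ey=np.array([-ex[1],ex[0]])
g=cv2.imread('pics/w4.png').max(2)
for v in range(170,200,2):print(v,g[v,232:262].tolist())
f=lambda u,v,z:wray(u,v,z)[:2]@ey
for z in(.028,.031,.034):print(z,f(243,180,z),f(255.4,193,z),f(243,180,z)-f(255.4,193,z))
E
```

```text
170 [29, 28, 30, 32, 33, 34, 36, 36, 36, 38, 36, 38, 39, 37, 38, 38, 32, 32, 34, 32, 35, 37, 37, 35, 34, 34, 33, 33, 33, 33]
172 [29, 30, 29, 31, 30, 56, 77, 81, 68, 38, 38, 38, 43, 66, 83, 82, 66, 33, 34, 35, 38, 38, 38, 37, 35, 35, 33, 33, 34, 35]
174 [28, 28, 28, 29, 29, 59, 83, 81, 62, 37, 38, 40, 44, 69, 89, 87, 69, 35, 33, 34, 36, 37, 35, 34, 35, 31, 32, 32, 32, 34]
176 [195, 196, 196, 196, 175, 111, 82, 76, 67, 76, 78, 66, 48, 69, 89, 87, 89, 137, 170, 184, 199, 199, 198, 199, 199, 200, 200, 199, 200, 200]
178 [219, 219, 219, 188, 41, 62, 87, 83, 81, 85, 86, 82, 68, 70, 88, 87, 72, 41, 39, 113, 191, 219, 219, 219, 219, 219, 219, 219, 219, 219]
180 [219, 220, 194, 94, 38, 58, 77, 77, 81, 85, 86, 83, 68, 63, 77, 76, 64, 41, 38, 71, 178, 219, 220, 220, 220, 220, 219, 219, 220, 220]
182 [219, 219, 189, 56, 62, 62, 62, 62, 74, 85, 85, 82, 68, 51, 59, 61, 61, 60, 56, 75, 177, 219, 219, 220, 220, 220, 219, 220, 220, 220]
184 [220, 199, 129, 86, 86, 85, 87, 79, 76, 86, 85, 84, 78, 78, 86, 86, 88, 88, 84, 114, 187, 220, 220, 220, 220, 219, 220, 220, 220, 219]
186 [101, 94, 83, 85, 85, 
[... 489 characters left out ...]
, 80, 84, 85, 111, 147, 161, 161, 162]
194 [202, 202, 202, 202, 201, 202, 202, 202, 202, 202, 202, 202, 202, 203, 202, 202, 202, 202, 202, 202, 182, 117, 82, 87, 89, 135, 185, 202, 203, 203]
196 [215, 215, 216, 216, 215, 215, 216, 216, 215, 216, 216, 216, 216, 216, 216, 217, 216, 216, 216, 216, 195, 126, 84, 87, 88, 145, 200, 217, 217, 217]
198 [220, 220, 220, 220, 219, 220, 219, 220, 203, 154, 120, 120, 120, 120, 121, 120, 121, 121, 121, 121, 106, 79, 83, 87, 88, 91, 108, 115, 106, 106]
0.028 -0.0745349015972713 -0.06658315905472179 -0.007951742542549517
0.031 -0.07440843378796895 -0.06659919776150737 -0.00780923602646158
0.034 -0.07428196597866661 -0.06661523646829297 -0.007666729510373643
```

```bash
python3 -m jog '[[[0,-0.02,0],[0,0,0]],[[0,-0.04,0],[0,0,0]],[[0,-0.053,0],[0,0,0]],[[0,-0.053,0],[0,0,0]],[[0,-0.053,0],[0,0,0]],[[0,-0.053,0],[0,0,0]]]'
python3 - <<'E'
from h import *
st();a,_=save('wrist','w5');g=a.max(2)
for v in (172,176,178,180,186,192,194):print(v,g[v,236:266].tolist())
s,_=save('scene','s5');t,_=save('top','t5')
cv2.imwrite('pics/j5.png',np.hstack([cv2.resize(a[100:250,200:300],(400,600),interpolation=2),cv2.resize(t[160:220,210:250],(400,600),interpolation=2)]))
E
```

```text
time: 16.77
tcp_pos: [0.6443, 0.0403, 0.0527]
eef_rot: [179.8, -0.1, -169.8]
wrist_force: [-2.3, 8.5, 4.6]
width: 0.0105
grip_force: 78.9
{'time': 16.775, 'joints': [3.488, 33.196, -6.336, 50.62, 0.182, -6.745], 'tcp_pos': [0.644, 0.04, 0.053], 'eef_rot': [179.801, -0.129, -169.767], 'wrist_force': [-2.277, 8.481, 4.635], 'width': 0.01, 'grip_force': 78.902}
172 [31, 30, 29, 29, 28, 28, 29, 29, 30, 31, 30, 30, 58, 81, 83, 70, 44, 36, 39, 40, 66, 85, 84, 68, 36, 36, 37, 39, 38, 36]
176 [196, 196, 196, 196, 197, 197, 197, 197, 197, 198, 198, 177, 113, 87, 86, 77, 67, 78, 79, 70, 71, 88, 87, 90, 139, 185, 200, 200, 201, 201]
178 [219, 219, 219, 219, 219, 219, 219, 219, 219, 193, 92, 33, 61, 85, 87, 81, 78, 86, 86, 82, 84, 88, 87, 72, 40, 53, 174, 219, 219, 219]
180 [220, 219, 220, 219, 219, 219, 220, 219, 219, 191, 77, 36, 58, 76, 77, 74, 77, 86, 87, 85, 80, 76, 71, 56, 39, 40, 141, 203, 220, 220]
186 [101, 101, 89, 67, 80, 101, 101, 102, 93, 79, 82, 85, 87, 87, 86, 83, 79, 85, 86, 85, 86, 88, 88, 89, 88, 86, 80, 85, 101, 102]
192 [157, 157, 157, 157, 157, 157, 158, 158, 158, 158, 158, 159, 158, 158, 159, 160, 142, 95, 80, 83, 86, 110, 147, 161, 161, 161, 161, 162, 162, 163]
194 [202, 202, 202, 202, 202, 202, 202, 202, 202, 202, 202, 203, 202, 202, 203, 202, 182, 116, 84, 87, 90, 136, 186, 202, 203, 202, 203, 203, 203, 203]
```

View pics/j5.png

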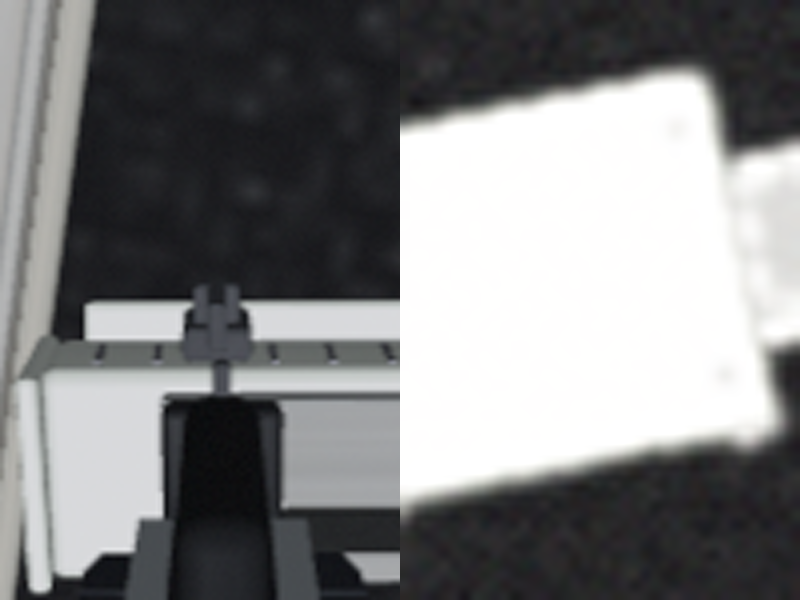

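The pointer (column about 255) and the fin (about 254) are level, with the grip holding.

```bash
python3 -m jog '[[[0,-0.003,0],[0,0,0]],[[0,-0.003,0],[0,0,0]],[[0,-0.003,0],[0,0,0]],[[0,-0.003,0],[0,0,0]]]'; python3 -c "
from rig import env
print(env.finish_job())"
```

```text
time: 17.42
tcp_pos: [0.6443, 0.04, 0.0527]
eef_rot: [179.8, -0.1, -169.8]
wrist_force: [-1.8, 8.0, 5.2]
width: 0.0109
grip_force: 78.9
the job is handed in; nothing more can be done
None
```

I pushed the turner into the slot until it met the back stop and let it go, then pulled the slide out until its pointer was about 1 mm from the mark; I handed the job in at 17.4 s, still holding the slide, and got no verdict back.

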